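# Check weights in order of size on the scale rail

## Task

Before the bench scale is checked, line the four brass weights up by size on the marks of the grey rail: the smallest on the mark beside the red end stop, then each bigger one on the next mark, so that the biggest ends up farthest from the red stop. Stand each one upright in the middle of its mark, never tip one over, and leave the blue cleaner bottle where it stands.

Things in the scene. Friction and masses are not known exactly. Their poses are not given: they have to be found in the camera images.
- weight_s: The smallest of four loose brass check weights: an upright cylinder 20 mm in diameter and 30 mm high, topped by a narrow neck and a small knob about 12 mm wide; 42 mm high in all, about 60 g. Round, so it may be gripped across the cylinder in any direction. Origin: centre of its underside, z up along its axis.
- weight_m: The second smallest of four loose brass check weights: an upright cylinder 26 mm in diameter and 38 mm high, topped by a narrow neck and a small knob about 16 mm wide; 54 mm high in all, about 120 g. Round, so it may be gripped across the cylinder in any direction. Origin: centre of its underside, z up along its axis.
- weight_l: The second biggest of four loose brass check weights: an upright cylinder 32 mm in diameter and 48 mm high, topped by a narrow neck and a small knob about 20 mm wide; 68 mm high in all, about 240 g. Round, so it may be gripped across the cylinder in any direction. Origin: centre of its underside, z up along its axis.
- weight_xl: The biggest of four loose brass check weights: an upright cylinder 40 mm in diameter and 62 mm high, topped by a narrow neck and a small knob about 25 mm wide; 88 mm high in all, about 550 g. Round, so it may be gripped across the cylinder in any direction. Origin: centre of its underside, z up along its axis.
- mark1: One of four like fixed marks in a row 85 mm apart on a low grey rail board: white disc, black rim and centre dot, 60 mm across, 2 mm thick; this is an end mark. The board is 80 mm wide, 420 mm long, its top 12 mm above the table. Origin: centre of its underside, 2 mm below the face a weight stands on; y runs along the row towards mark4.
- mark2: One of four like fixed marks in a row 85 mm apart on a low grey rail board: white disc, black rim and centre dot, 60 mm across, 2 mm thick; this is between mark1 and mark3. Origin: centre of its underside, 2 mm below the face a weight stands on; y runs along the row towards mark4.
- mark3: One of four like fixed marks in a row 85 mm apart on a low grey rail board: white disc, black rim and centre dot, 60 mm across, 2 mm thick; this is between mark2 and mark4. Origin: centre of its underside, 2 mm below the face a weight stands on; y runs along the row towards mark4.
- mark4: One of four like fixed marks in a row 85 mm apart on a low grey rail board: white disc, black rim and centre dot, 60 mm across, 2 mm thick; this is the other end mark. Origin: centre of its underside, 2 mm below the face a weight stands on; y runs along the row towards mark4.
- red_stop: The red end stop, a fixed block 20 mm long (along the rail), 70 mm wide (across it) and 30 mm high, standing on one end of the rail board, 62 mm beyond the centre of the end mark there; it may be beside mark1 or beside mark4 (a like grey stop stands at the other end). Origin: centre of its underside.
- cleaner: A loose blue plastic bottle of spot cleaner with a white cap, 48 mm in diameter, 120 mm high, standing upright among the weights; to be left alone. Origin: centre of its underside.

How it is judged:
At the end, for the whole second after the job is handed in: Counting from the mark beside the red stop, the weights stand smallest, second smallest, second biggest, biggest: each on its mark, its axis within 13 mm of the mark's centre, upright within 0.12 rad, let go and at rest; the bottle is upright (within 0.15 rad) and within 30 mm of where it was (((horizontal distance between red_stop and mark1 below 0.12 m and (horizontal distance between weight_s and mark1 below 0.013 m and z of weight_s in the frame of mark1 between -0.003 and 0.006 m and angle between weight_s's own z axis and vertical below 0.12 rad and linear speed of weight_s below 0.02 m/s) and (horizontal distance between weight_m and mark2 below 0.013 m and z of weight_m in the frame of mark2 between -0.003 and 0.006 m and angle between weight_m's own z axis and vertical below 0.12 rad and linear speed of weight_m below 0.02 m/s) and (horizontal distance between weight_l and mark3 below 0.013 m and z of weight_l in the frame of mark3 between -0.003 and 0.006 m and angle between weight_l's own z axis and vertical below 0.12 rad and linear speed of weight_l below 0.02 m/s) and (horizontal distance between weight_xl and mark4 below 0.013 m and z of weight_xl in the frame of mark4 between -0.003 and 0.006 m and angle between weight_xl's own z axis and vertical below 0.12 rad and linear speed of weight_xl below 0.02 m/s)) or (horizontal distance between red_stop and mark4 below 0.12 m and (horizontal distance between weight_xl and mark1 below 0.013 m and z of weight_xl in the frame of mark1 between -0.003 and 0.006 m and angle between weight_xl's own z axis and vertical below 0.12 rad and linear speed of weight_xl below 0.02 m/s) and (horizontal distance between weight_l and mark2 below 0.013 m and z of weight_l in the frame of mark2 between -0.003 and 0.006 m and angle between weight_l's own z axis and vertical below 0.12 rad and linear speed of weight_l below 0.02 m/s) and (horizontal distance between weight_m and mark3 below 0.013 m and z of weight_m in the frame of mark3 between -0.003 and 0.006 m and angle between weight_m's own z axis and vertical below 0.12 rad and linear speed of weight_m below 0.02 m/s) and (horizontal distance between weight_s and mark4 below 0.013 m and z of weight_s in the frame of mark4 between -0.003 and 0.006 m and angle between weight_s's own z axis and vertical below 0.12 rad and linear speed of weight_s below 0.02 m/s))) and distance of cleaner from where it was at the start of the episode below 0.03 m and angle between cleaner's own z axis and vertical below 0.15 rad); the robot touches nothing.
It fails at once if a weight is tipped over (more than 1 rad from upright) (angle between any of weight_s, weight_m, weight_l, weight_xl's own z axis and vertical above 1 rad).
It fails at once if the cleaner bottle is knocked over (tilted more than 0.5 rad) or shifted by more than 30 mm (angle between cleaner's own z axis and vertical above 0.5 rad or distance of cleaner from where it was at the start of the episode above 0.03 m).
It also fails if it takes over 96 s, if anything falls off the work surface, if the arm or the gripper's body presses on something with over 40 N, if the wrist force passes 120 N, or if a joint passes its speed limit or range.

## Robot

A 6-joint arm with a two-finger parallel gripper is mounted at the origin on the work surface. World frame = base frame: x ahead of the robot, y to its left, z up, the work surface at z = 0. Lengths are in m, angles in rad, forces in N, time in s.
With the tool pointing down it reaches from about 0.325 to 0.775 m from the base axis. Payload 5.5 kg.
Tool frame: the origin (TCP) lies between the finger pads; the fingertips stand 17 mm ahead of it and the grasp point (between the pads) lies 2 mm behind it; z points along the fingers, y is the line along which they close (so a half turn about z gives the same grasp; the last joint's range is limited). The gripper opens to 88 mm and grips with 3 to 60 N. Pads are 20 mm wide; open, the fingers measure 115 mm over their backs; the gripper's body (75 mm by 178 mm) begins 61 mm behind the grasp point.
Start: joints at [1.18, 0.091, 1.231, -0, 1.82, -0.057], TCP at [0.197, 0.567, 0.212] pointing down, gripper open.
Joint ranges: [-2.87, 2.87], [-0.86, 2.18], [0.17, 2.46], [-1.51, 4.65], [0.06, 2.69], [-2.65, 2.65]. Speed limits (rad/s): [2.57, 2.57, 3.01, 3.14, 3.14, 3.14].

## Interface

Orientations are given as a unit quaternion [x, y, z, w].
In Python, from bench import sensors, imaging, ticket gives the robot as it stands.
- The arm moves only by the tool play_rows, never from a script. Its argument "steps" is a list of rows, each a list of 4 numbers: the shift along the tool's x, y, z in m, then the turn about the tool's z in degrees. In form: [[x, y, z, turn], ...]. A call has 1 to 12 rows; each row is the pose to reach, as a shift and turn from the pose commanded when the call began, along the tool's axes at that moment; what a row does not reach only later rows make up. A row lasts 1/8 s, in which the tool goes at most 62.5 mm and 10.7 degrees, less where a joint would pass 70% of its speed; a pose out of reach is approached as far as the arm can. A call with a gripper value outside its range is refused whole. "claw" is the closure in counts, from 0 (fully open) to 255 (shut), set as the call begins (left out, the last holds). The fingers move at their own pace and stop on an object; the grip force is fixed at half the most. Time passes only in rows, so rows that repeat a pose let the fingers close. It gives the time, the measured TCP pose, the force, the opening and the grip force at its end, in the units of the state.
- sensors.read_state(): the state, without advancing time (a new reading comes with each control period).
- imaging.grab_frame(name): name is "scene" or "side" or "wrist"; returns a dict with "image" (480x640x3 uint8, red, green, blue), "camera_matrix" (3x3 intrinsics, pixels), "position" and "rotation" of the camera in the world; the wrist camera has in their place "tool_from_camera" (4x4, takes a point from camera to tool coordinates, whose origin is the TCP and whose axes are the flange's). Camera axes: x right, y up, looking along -z (the intrinsics and any distortion apply to the point x, -y, -z); pixel columns grow to the right and rows downward; lengths in m; the calibration is good to about 2 mm. A picture is of the moment at which its call begins: read the wrist's pose just before it. There is no depth.
- ticket.job_done(): hands the job in; it is judged then, once.
Trained networks look in a picture, given as the dict that the camera call returned (one of the last four; its "shot" number tells which), for a name from the list of things; names that differ only in an ending like _2 or _b are one class to them, and where a whole thing is asked for, a point or a joint stands for the part that bears it (a point fixed in the world has none). Each returns a list of dicts, best first, with "score" (0 to 1); they miss things now and then, are a little off and sometimes report something else, mostly with a low value. They report only what shows in the picture. A call takes as long as a camera call.
- imaging.cut_out(picture, thing): "region" (480x640 bool, what is visible of it) and "location" ([column, row] in pixels, amid what is visible of it).
The state is a dict: "time_s": time; "qpos": joint angles; "qd": joint speeds; "tau": joint torques, N m; "position": TCP position; "tcp_rot": TCP orientation; "wrist_force": force on the tool from outside, world axes, zero at the start; "ft_torque": the same for the moment, N m; "width": opening from 0.0 (shut) to 1.0 (fully open); "grasp_force": force on a finger pad.
Only numpy, scipy, OpenCV 4.12 (cv2) and the standard library are available. Lean on these libraries where they do the work, as an engineer would, in place of code of your own. Each camera call takes 0.05 s, during which the arm holds its last target. There are 200 camera calls.

## Working session

There is one attempt and no reset: what is moved stays moved. The work goes in short steps, Python scripts to look and compute and a tool call to move; the robot and the scene stay as the last step left them, time stands still between calls to the robot, and variables do not carry over. Pictures are saved under pics/ and viewed, at most 14 in all, crops included, and the job is handed in when it is done.

Besides the shell and the picture viewer there is one more tool, called after ">>>" as name([rows], argument=value, ...), one row to a line, values as JSON. play_rows: Moves the arm, as the interface text tells. Its arguments: {"type":"object","properties":{"steps":{"type":"array","items":{"type":"array","items":{"type":"number"}}},"claw":{"type":"number"}},"required":["steps"]}

```bash
mkdir -p pics; cat > h.py <<'E'
import numpy as np, cv2
from bench import sensors, imaging, ticket
from scipy.spatial.transform import Rotation as R
def save(p,n): cv2.imwrite(f'pics/{n}.png',cv2.cvtColor(p['image'],cv2.COLOR_RGB2BGR))
def rot(p): 
    r=np.array(p['rotation']); return r if r.shape==(3,3) else R.from_quat(r).as_matrix()
def campose(p,s=None):
    if 'tool_from_camera' in p:
        T=np.eye(4);T[:3,:3]=R.from_quat(s['tcp_rot']).as_matrix();T[:3,3]=s['position']
        T=T@np.array(p['tool_from_camera']);return T[:3,:3],T[:3,3]
    return rot(p),np.array(p['position'])
def ray(p,uv,z,s=None):
    Rm,t=campose(p,s);K=np.array(p['camera_matrix'])
    d=np.linalg.solve(K,[uv[0],uv[1],1]);d=Rm@(d*[1,-1,-1])
    return t+d*(z-t[2])/d[2]
E
python3 - <<'E'
from h import *
print(sensors.read_state())
for n in ('scene','side','wrist'):
    s=sensors.read_state();p=imaging.grab_frame(n);save(p,n+'0');print(n,[k for k in p if k!='image'],p['camera_matrix'],p.get('position'),p.get('rotation'),p.get('tool_from_camera'))
    for t,z in dict(weight_s=.02,weight_m=.025,weight_l=.03,weight_xl=.04,mark1=.014,mark2=.014,mark3=.014,mark4=.014,red_stop=.027,cleaner=.06).items():
        for d in imaging.cut_out(p,t)[:4]: print(t,round(d['score'],2),np.round(d['location']),d['region'].sum(),ray(p,d['location'],z,s).round(3))
E
```

```text
{'time_s': 0.0, 'qpos': array([ 1.18029456e+00,  9.18650155e-02,  1.23190352e+00,  1.17098314e-05,
        1.81982840e+00, -5.67002378e-02]), 'qd': array([ 0.00017048,  0.00067727,  0.00053287,  0.00111815, -0.0009521 ,
        0.00152857]), 'tau': array([ 1.43166246e-03, -4.46458089e+01, -4.06442821e+01,  6.98283431e-02,
        2.94060772e-02, -1.06519440e-04]), 'position': array([0.1964524 , 0.56657244, 0.21109328]), 'tcp_rot': array([ 1.66125482e-01,  9.86104112e-01, -9.75932789e-04, -2.27751236e-04]), 'wrist_force': array([ 0.35903212, -1.01239821, -1.30575545]), 'ft_torque': array([ 0.02859568, -0.0096527 , -0.00962231]), 'grasp_force': 0.0, 'width': 0.9992706910322655}
scene ['camera_matrix', 'position', 'rotation', 'shot'] [[498.30341102   0.         315.61209232]
 [  0.         498.30341102 251.59501534]
 [  0.           0.           1.        ]] [1.18341806 0.15535995 0.84157034] [0.20619068 0.26259363 0.74059904 0.58313211] None
weight_s 0.59 [207. 196.] 326 [ 0.435 -0.288  0.02 ]
weight_s 0.58 [465. 250.] 251 [0.459 0.306 0.02 ]
weight_m 0.59 [207. 196.] 326 [ 0.439 -0.28
[... 2770 characters left out ...]
.76 [299. 178.] 620 [ 0.65  -0.152  0.027]
red_stop 0.63 [294. 202.] 456 [ 0.637 -0.082  0.027]
cleaner 0.82 [370. 254.] 1609 [0.47  0.033 0.06 ]
cleaner 0.51 [322. 439.] 580 [0.464 0.322 0.06 ]
cleaner 0.2 [357. 342.] 252 [0.455 0.19  0.06 ]
wrist ['camera_matrix', 'tool_from_camera', 'shot'] [[381.78686577   0.         319.44472354]
 [  0.         381.78686577 232.77709443]
 [  0.           0.           1.        ]] None None [[ 6.48181301e-04  9.52438657e-01  3.04729692e-01  8.43060675e-02]
 [ 9.99999731e-01 -5.13173907e-04 -5.23133991e-04 -4.23359666e-04]
 [-3.41873709e-04  3.04729949e-01 -9.52438734e-01 -1.72901351e-01]
 [ 0.00000000e+00  0.00000000e+00  0.00000000e+00  1.00000000e+00]]
```

View pics/scene0.png

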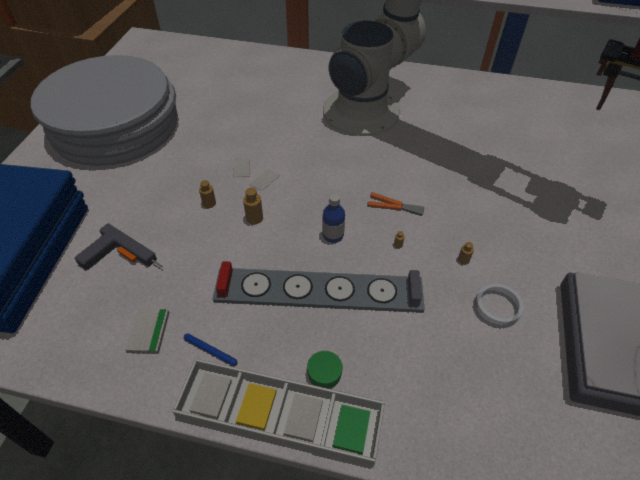

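View pics/side0.png

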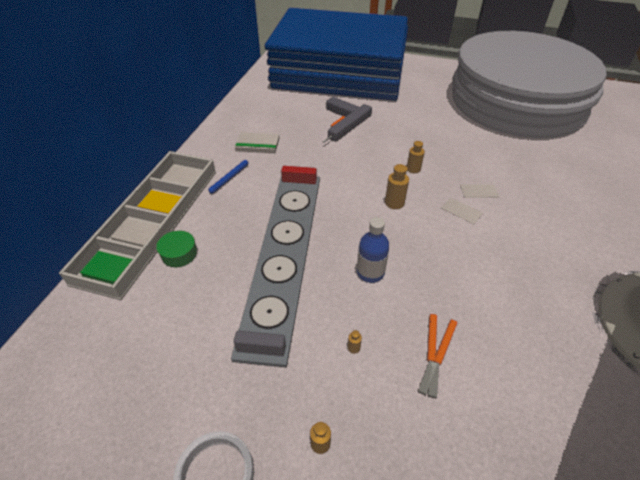

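```bash
cat > m.py <<'E'
from h import *
def tri(obs):
    A=np.zeros((3,3));b=np.zeros(3)
    for Rm,t,K,uv in obs:
        d=Rm@(np.linalg.solve(K,[*uv,1])*[1,-1,-1]);d/=np.linalg.norm(d);P=np.eye(3)-np.outer(d,d);A+=P;b+=P@t
    x=np.linalg.solve(A,b)
    return x
E
python3 - <<'E'
from m import *
ps={n:imaging.grab_frame(n) for n in('scene','side')}
sd={'scene':[(256,285),(297,287),(340,288),(382,290)],'side':[(294,201),(287,232),(279,268),(269,311)]}
P={}
for n,p in ps.items():
    g=cv2.cvtColor(p['image'],cv2.COLOR_RGB2HSV);w=((g[...,1]<40)&(g[...,2]>150)).astype('uint8')
    P[n]=[]
    for u,v in sd[n]:
        r=imaging.cut_out(p,'mark1')
        m=np.zeros_like(w);cv2.circle(m,(u,v),22 if n=='side' else 17,1,-1)
        k,l,st,c=cv2.connectedComponentsWithStats(cv2.morphologyEx(w,cv2.MORPH_OPEN,np.ones((1,1)))*m)
        i=l[v-5 if n=='scene' else v-6,u]
        cnt=cv2.findContours((l==i).astype('uint8'),cv2.RETR_EXTERNAL,cv2.CHAIN_APPROX_NONE)[0]
        e=cv2.fitEllipse(max(cnt,key=len));P[n].append(e[0]);print(n,u,v,st[i,4],np.round(e[0],1),np.round(e[1],1),ray(p,e[0],.014).round(4))
K={n:np.array(p['camera_matrix']) for n,p in ps.items()}
for a,b in zip(P['scene'],P['side']): print('tri',tri([(*campose(ps[n]),K[n],uv) for n,uv in(('scene',a),('side',b))]).round(4))
for nm,a,b in [('s',(399,240),(355,342)),('m',(466,253),(321,437)),('l',(207,194),(415,157)),('xl',(253,206),(398,187)),('bot',(333,220),(373,252)),('snipA',(371,195),(433,318)),('snipB',(422,211),(427,392))]:
    print(nm,tri([(*campose(ps[n]),K[n],uv) for n,uv in(('scene',a),('side',b))]).round(3))
E
```

```text
scene 256 285 307200 [319.5 239.5] [557.4 771.1] [ 0.497  -0.0025  0.014 ]
scene 297 287 307200 [319.5 239.5] [557.4 771.1] [ 0.497  -0.0025  0.014 ]
scene 340 288 307200 [319.5 239.5] [557.4 771.1] [ 0.497  -0.0025  0.014 ]
scene 382 290 307200 [319.5 239.5] [557.4 771.1] [ 0.497  -0.0025  0.014 ]
side 294 201 339 [294.2 200.1] [16.2 25.4] [ 0.6437 -0.1005  0.014 ]
side 287 232 427 [286.9 231.6] [19.1 27.4] [ 0.6287 -0.0168  0.014 ]
side 279 268 539 [278.6 268.3] [22.3 29.8] [0.6134 0.0671 0.014 ]
side 269 311 704 [268.9 311.3] [26.6 32.8] [0.5981 0.1508 0.014 ]
tri [0.5959 0.0212 0.1315]
tri [0.5899 0.034  0.1015]
tri [0.5826 0.0526 0.0709]
tri [0.5746 0.0789 0.0435]
s [0.46  0.166 0.016]
m [0.469 0.308 0.024]
l [ 0.439 -0.283  0.032]
xl [ 0.457 -0.165  0.04 ]
bot [0.467 0.02  0.051]
snipA [0.354 0.09  0.024]
snipB [0.35  0.206 0.006]
```

>>> play_rows([
  [-0.04, -0.025, 0, 6],
  [-0.08, -0.05, 0, 12],
  [-0.12, -0.075, 0, 18],
  [-0.16, -0.1, 0, 24],
  [-0.2, -0.125, 0, 30],
  [-0.24, -0.15, 0, 36],
  [-0.28, -0.175, 0, 42],
  [-0.32, -0.2, 0, 48],
  [-0.36, -0.225, 0, 54],
  [-0.406, -0.248, 0, 60.6],
  [-0.406, -0.248, 0, 60.6],
  [-0.406, -0.248, 0, 60.6],
], claw=0)

```text
time_s: 3.65
position: [0.4987, 0.1998, 0.2122]
tcp_rot: [0.641, 0.768, 0.0, -0.0]
wrist_force: [-0.4, 0.2, 0.3]
width: 1.0
grasp_force: 0.0
```

```bash
cat > w.py <<'E'
from m import *
def look(name,things):
    s=sensors.read_state();p=imaging.grab_frame('wrist');save(p,name)
    print(s['time_s'],s['position'].round(4),R.from_quat(s['tcp_rot']).as_matrix()[:2,:2].round(3).tolist(),'w',round(s['width'],3))
    H=dict(weight_s=.018,weight_m=.024,weight_l=.030,weight_xl=.039,mark1=.014,red_stop=.027,cleaner=.06)
    for t in things:
        for d in imaging.cut_out(p,t)[:4]:
            if d['score']>.3: print(t,round(d['score'],2),np.round(d['location']),d['region'].sum(),ray(p,d['location'],H[t],s).round(4))
    return s,p
E
python3 - <<'E'
from w import *
look('w1',['weight_s','weight_xl','mark1'])
E
```

```text
3.65 [0.4987 0.1998 0.2122] [[-0.179, 0.984], [0.984, 0.179]] w 1.0
weight_s 0.79 [280. 225.] 486 [0.4645 0.1683 0.018 ]
weight_s 0.79 [311.  76.] 812 [0.4709 0.3106 0.018 ]
weight_s 0.33 [396. 374.] 104 [0.6215 0.0155 0.018 ]
weight_xl 0.56 [237. 465.] 862 [ 0.4591 -0.1275  0.039 ]
mark1 0.66 [397. 376.] 132 [0.6241 0.0111 0.014 ]
mark1 0.64 [404. 260.] 2322 [0.5964 0.1524 0.014 ]
mark1 0.59 [398. 337.] 1705 [0.6134 0.0615 0.014 ]
mark1 0.55 [390. 450.] 1481 [ 0.642  -0.0987  0.014 ]
```

View pics/w1.png

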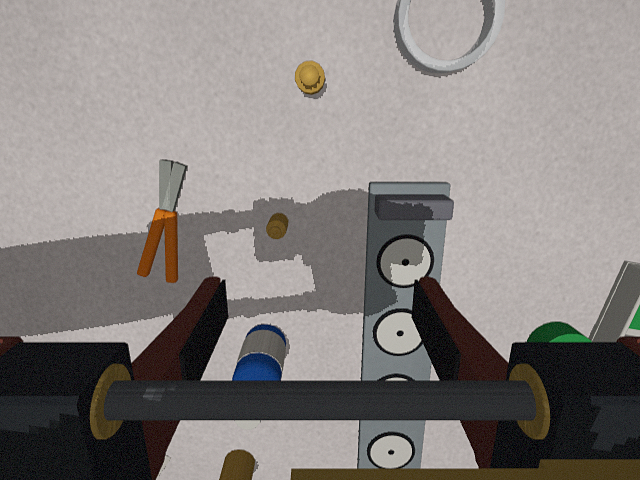

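```bash
python3 - <<'E'
from w import *
s=sensors.read_state();p=imaging.grab_frame('wrist')
for uv in[(405.5,262),(400,333),(391,452)]: print('dot',ray(p,uv,.014,s).round(4))
print('s knob',ray(p,(280,219),.04,s).round(4),'m knob',ray(p,(310,75),.052,s).round(4))
p=imaging.grab_frame('scene')
for uv in[(256,284.5),(297,287),(340,288.5),(382,290)]: print('dot',ray(p,uv,.014).round(4))
E
```

```text
dot [0.5989 0.1511 0.014 ]
dot [0.6141 0.0673 0.014 ]
dot [ 0.6447 -0.1006  0.014 ]
s knob [0.4641 0.1812 0.04  ] m knob [0.4705 0.3089 0.052 ]
dot [ 0.6438 -0.1002  0.014 ]
dot [ 0.6303 -0.0177  0.014 ]
dot [0.6136 0.0675 0.014 ]
dot [0.5973 0.1504 0.014 ]
```

>>> play_rows([
  [0.056, -0.004, 0.02, 0],
  [0.1124, -0.0087, 0.04, 0],
  [0.1124, -0.0087, 0.07, 0],
  [0.1124, -0.0087, 0.1, 0],
  [0.1124, -0.0087, 0.125, 0],
  [0.1124, -0.0087, 0.15, 0],
  [0.1124, -0.0087, 0.17, 0],
  [0.1124, -0.0087, 0.18, 0],
  [0.1124, -0.0087, 0.188, 0],
  [0.1124, -0.0087, 0.188, 0],
  [0.1124, -0.0087, 0.188, 0],
], claw=80)

```text
time_s: 5.32
position: [0.4708, 0.3088, 0.0252]
tcp_rot: [0.641, 0.768, 0.001, 0.0]
wrist_force: [-0.5, -0.4, -0.9]
width: 0.687
grasp_force: 0.0
```

>>> play_rows([
  [0, 0, 0, 0],
  [0, 0, 0, 0],
  [0, 0, 0, 0],
  [0, 0, 0, 0],
  [0, 0, 0, 0],
  [0, 0, 0, 0],
  [0, 0, -0.02, 0],
  [0, 0, -0.05, 0],
  [0, 0, -0.08, 0],
  [0, 0, -0.12, 0],
  [0, 0, -0.12, 0],
  [0, 0, -0.12, 0],
], claw=255)

```text
time_s: 6.82
position: [0.4702, 0.3085, 0.1441]
tcp_rot: [0.641, 0.768, -0.0, 0.0]
wrist_force: [-0.4, 0.4, -2.3]
width: 0.272
grasp_force: 30.0
```

```bash
python3 - <<'E'
from w import *
look('w2',['weight_s'])
E
```

```text
6.825 [0.4702 0.3085 0.1441] [[-0.178, 0.984], [0.984, 0.178]] w 0.272
weight_s 0.76 [321. 291.] 3565 [0.4831 0.2451 0.018 ]
```

View pics/w2.png

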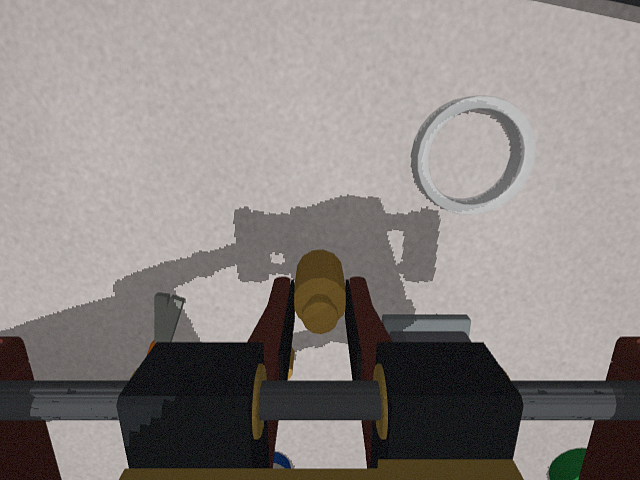

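>>> play_rows([
  [-0.03, 0.008, 0, 0],
  [-0.08, 0.022, 0, 0],
  [-0.13, 0.036, 0, 0],
  [-0.18, 0.05, 0, 0],
  [-0.23, 0.065, 0, 0],
  [-0.28, 0.079, 0, 0],
  [-0.32, 0.09, 0, 0],
  [-0.3488, 0.0982, 0, 0],
  [-0.3488, 0.0982, 0.03, 0],
  [-0.3488, 0.0982, 0.06, 0],
  [-0.3488, 0.0982, 0.08, 0],
  [-0.3488, 0.0982, 0.09, 0],
])

```text
time_s: 8.43
position: [0.6282, -0.0169, 0.052]
tcp_rot: [0.641, 0.768, -0.001, -0.001]
wrist_force: [0.9, -0.1, -1.4]
width: 0.271
grasp_force: 30.0
```

>>> play_rows([
  [0, 0, 0.004, 0],
  [0, 0, 0.009, 0],
  [0, 0, 0.0145, 0],
  [0, 0, 0.0145, 0],
  [0, 0, 0.0145, 0],
  [0, 0, 0.0145, 0],
])

```text
time_s: 9.18
position: [0.6293, -0.0171, 0.0401]
tcp_rot: [0.641, 0.768, 0.0, 0.0]
wrist_force: [0.8, -0.0, -1.0]
width: 0.27
grasp_force: 30.0
```

>>> play_rows([
  [0, 0, 0.001, 0],
  [0, 0, 0.001, 0],
  [0, 0, 0.001, 0],
])

```text
time_s: 9.55
position: [0.6291, -0.0171, 0.0387]
tcp_rot: [0.641, 0.768, -0.0, -0.0]
wrist_force: [0.6, -0.0, -1.2]
width: 0.274
grasp_force: 30.0
```

>>> play_rows([
  [0, 0, 0, 0],
  [0, 0, 0, 0],
  [0, 0, 0, 0],
  [0, 0, 0, 0],
  [0, 0, -0.02, 0],
  [0, 0, -0.05, 0],
  [0, 0, -0.09, 0],
  [0, 0, -0.13, 0],
  [0, 0, -0.16, 0],
  [0, 0, -0.16, 0],
  [0, 0, -0.16, 0],
], claw=80)

```text
time_s: 10.92
position: [0.6289, -0.0171, 0.1979]
tcp_rot: [0.641, 0.768, -0.0, -0.0]
wrist_force: [0.4, 0.6, 0.2]
width: 0.685
grasp_force: 0.0
```

```bash
python3 - <<'E'
from w import *
look('w3',['weight_s','weight_xl','mark1'])
E
```

```text
10.925 [ 0.6289 -0.0171  0.1979] [[-0.178, 0.984], [0.984, 0.178]] w 0.685
weight_s 0.97 [321. 212.] 868 [ 0.6315 -0.0248  0.018 ]
weight_xl 0.62 [125. 318.] 2532 [ 0.4604 -0.1592  0.039 ]
weight_xl 0.54 [322. 346.] 2140 [ 0.6566 -0.1561  0.039 ]
mark1 0.95 [316. 191.] 2122 [ 0.6235 -0.0061  0.014 ]
mark1 0.86 [321. 108.] 3720 [0.6141 0.0683 0.014 ]
mark1 0.74 [318. 284.] 2489 [ 0.6426 -0.1016  0.014 ]
mark1 0.74 [321.  18.] 2328 [0.6013 0.1383 0.014 ]
```

View pics/w3.png

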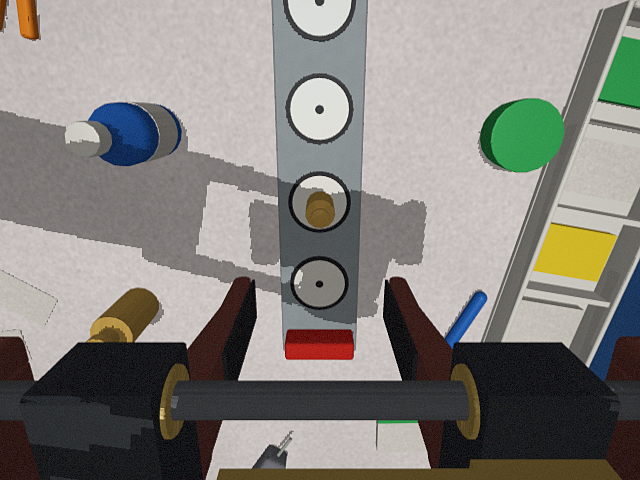

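>>> play_rows([
  [-0.034, -0.041, 0, 0],
  [-0.068, -0.082, 0, 0],
  [-0.102, -0.123, 0, 0],
  [-0.136, -0.164, 0, 0],
  [-0.169, -0.2056, 0, 0],
  [-0.169, -0.2056, 0, 0],
  [-0.169, -0.2056, 0, 0],
], claw=0)

```text
time_s: 12.0
position: [0.4571, -0.2197, 0.1982]
tcp_rot: [0.641, 0.767, 0.0, -0.0]
wrist_force: [-0.3, 0.1, -0.5]
width: 1.002
grasp_force: 0.0
```

```bash
python3 - <<'E'
from w import *
look('w4',['weight_l','weight_xl'])
E
```

```text
12.0 [ 0.4571 -0.2197  0.1982] [[-0.178, 0.984], [0.984, 0.178]] w 1.002
weight_l 0.82 [290. 267.] 1451 [ 0.4392 -0.2837  0.03  ]
weight_l 0.76 [578.   5.] 833 [ 0.6282 -0.0228  0.03  ]
weight_xl 0.88 [335. 149.] 2038 [ 0.4604 -0.1649  0.039 ]
```

View pics/w4.png

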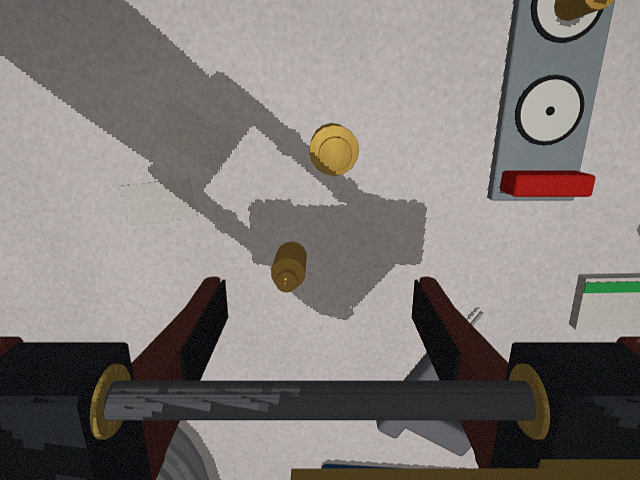

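>>> play_rows([
  [0.0531, 0.0127, 0, 0],
  [0.0531, 0.0127, 0.02, 0],
  [0.0531, 0.0127, 0.06, 0],
  [0.0531, 0.0127, 0.1, 0],
  [0.0531, 0.0127, 0.13, 0],
  [0.0531, 0.0127, 0.15, 0],
  [0.0531, 0.0127, 0.16, 0],
  [0.0531, 0.0127, 0.162, 0],
  [0.0531, 0.0127, 0.162, 0],
])

```text
time_s: 13.28
position: [0.4607, -0.1658, 0.0378]
tcp_rot: [0.641, 0.768, 0.0, 0.001]
wrist_force: [-0.0, -1.1, -0.9]
width: 1.002
grasp_force: 0.0
```

>>> play_rows([
  [0, 0, 0, 0],
  [0, 0, 0, 0],
  [0, 0, 0, 0],
  [0, 0, 0, 0],
  [0, 0, 0, 0],
  [0, 0, 0, 0],
  [0, 0, -0.02, 0],
  [0, 0, -0.05, 0],
  [0, 0, -0.08, 0],
  [0, 0, -0.12, 0],
  [0, 0, -0.12, 0],
  [0, 0, -0.12, 0],
], claw=255)

```text
time_s: 14.78
position: [0.4594, -0.1652, 0.1543]
tcp_rot: [0.641, 0.768, -0.0, -0.001]
wrist_force: [-1.1, -0.2, -5.5]
width: 0.445
grasp_force: 30.0
```

```bash
python3 - <<'E'
from w import *
s,p=look('w5',['weight_xl'])
d=imaging.cut_out(p,'weight_xl')[0]
r=np.argwhere(d['region']);print(r.min(0),r.max(0))
E
```

```text
14.775 [ 0.4594 -0.1652  0.1543] [[-0.178, 0.984], [0.984, 0.178]] w 0.445
weight_xl 0.74 [317. 300.] 9960 [ 0.4693 -0.2322  0.039 ]
[227 275] [371 365]
```

View pics/w5.png

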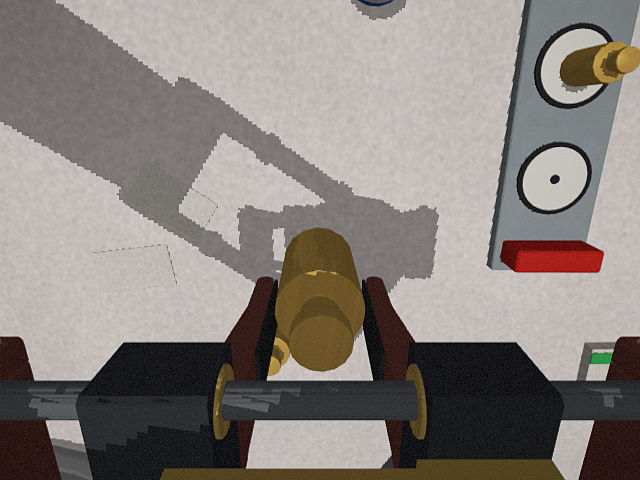

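>>> play_rows([
  [0, 0.01, -0.03, 0],
  [0.03, 0.035, -0.04, 0],
  [0.07, 0.07, -0.04, 0],
  [0.11, 0.1, -0.04, 0],
  [0.15, 0.13, -0.04, 0],
  [0.19, 0.15, -0.04, 0],
  [0.23, 0.17, -0.04, 0],
  [0.265, 0.185, -0.03, 0],
  [0.2865, 0.1921, 0, 0],
  [0.2865, 0.1921, 0.03, 0],
  [0.2865, 0.1921, 0.06, 0],
  [0.2865, 0.1921, 0.08, 0],
])

```text
time_s: 16.42
position: [0.5965, 0.1505, 0.073]
tcp_rot: [0.641, 0.768, -0.002, -0.001]
wrist_force: [-0.2, 0.0, -4.7]
width: 0.445
grasp_force: 30.0
```

>>> play_rows([
  [0, 0, 0.006, 0],
  [0, 0, 0.012, 0],
  [0, 0, 0.018, 0],
  [0, 0, 0.022, 0],
  [0, 0, 0.024, 0],
  [0, 0, 0.024, 0],
  [0, 0, 0.024, 0],
])

```text
time_s: 17.3
position: [0.5981, 0.1507, 0.053]
tcp_rot: [0.641, 0.768, 0.0, 0.0]
wrist_force: [-0.0, -0.1, -5.6]
width: 0.446
grasp_force: 30.0
```

>>> play_rows([
  [0, 0, 0.001, 0],
  [0, 0, 0.0015, 0],
  [0, 0, 0.0015, 0],
  [0, 0, 0.0015, 0],
])

```text
time_s: 17.8
position: [0.5979, 0.1506, 0.0512]
tcp_rot: [0.641, 0.768, -0.0, -0.0]
wrist_force: [0.5, -0.4, -5.3]
width: 0.441
grasp_force: 30.0
```

>>> play_rows([
  [0, 0, 0.001, 0],
  [0, 0, 0.0015, 0],
  [0, 0, 0.0015, 0],
  [0, 0, 0.0015, 0],
])

```text
time_s: 18.3
position: [0.5981, 0.1507, 0.0507]
tcp_rot: [0.641, 0.768, 0.0, 0.0]
wrist_force: [-3.6, -0.8, 2.8]
width: 0.446
grasp_force: 30.0
```

>>> play_rows([
  [0, 0, 0, 0],
  [0, 0, 0, 0],
  [0, 0, 0, 0],
  [0, 0, 0, 0],
  [0, 0, -0.02, 0],
  [0, 0, -0.06, 0],
  [0, 0, -0.11, 0],
  [0.01, -0.03, -0.15, 0],
  [0.023, -0.075, -0.15, 0],
  [0.034, -0.11, -0.15, 0],
  [0.04, -0.13, -0.15, 0],
  [0.04, -0.13, -0.15, 0],
], claw=0)

```text
time_s: 19.8
position: [0.4625, 0.1671, 0.2021]
tcp_rot: [0.641, 0.768, 0.001, 0.001]
wrist_force: [0.6, -0.5, -0.1]
width: 0.998
grasp_force: 0.0
```

```bash
python3 - <<'E'
from w import *
s,p=look('w6',['weight_s'])
E
```

```text
19.8 [0.4625 0.1671 0.2021] [[-0.179, 0.984], [0.984, 0.179]] w 0.998
weight_s 0.76 [319. 202.] 445 [0.4624 0.1679 0.018 ]
weight_s 0.6 [447. 421.] 95 [ 0.6558 -0.0627  0.018 ]
```

View pics/w6.png

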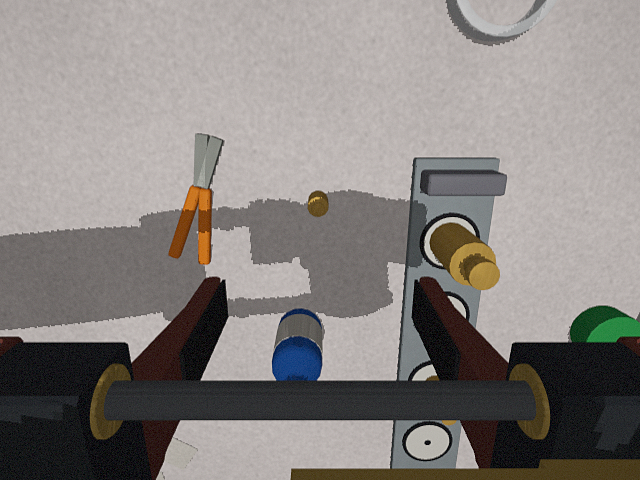

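>>> play_rows([
  [0, 0, 0.03, 0],
  [0, 0, 0.07, 0],
  [0, 0, 0.11, 0],
  [0, 0, 0.14, 0],
  [0, 0, 0.16, 0],
  [0, 0, 0.172, 0],
  [0, 0, 0.178, 0],
  [0, 0, 0.179, 0],
  [0, 0, 0.179, 0],
  [0, 0, 0.179, 0],
], claw=80)

```text
time_s: 21.15
position: [0.4633, 0.167, 0.0216]
tcp_rot: [0.641, 0.768, 0.001, 0.0]
wrist_force: [0.6, 0.2, 0.9]
width: 0.685
grasp_force: 0.0
```

>>> play_rows([
  [0, 0, 0, 0],
  [0, 0, 0, 0],
  [0, 0, 0, 0],
  [0, 0, 0, 0],
  [0, 0, 0, 0],
  [0, 0, 0, 0],
  [0, 0, -0.02, 0],
  [0, 0, -0.06, 0],
  [0, 0, -0.11, 0],
  [0, 0, -0.15, 0],
  [0, 0, -0.15, 0],
  [0, 0, -0.15, 0],
], claw=255)

```text
time_s: 22.65
position: [0.4626, 0.1667, 0.1695]
tcp_rot: [0.641, 0.768, -0.001, -0.0]
wrist_force: [-0.5, -0.0, -0.4]
width: 0.11
grasp_force: 30.5
```

```bash
python3 - <<'E'
from w import *
s,p=look('w7',['weight_s'])
E
```

```text
22.65 [0.4626 0.1667 0.1695] [[-0.178, 0.984], [0.984, 0.178]] w 0.11
weight_s 0.57 [321. 284.] 1444 [0.4758 0.0979 0.018 ]
```

View pics/w7.png

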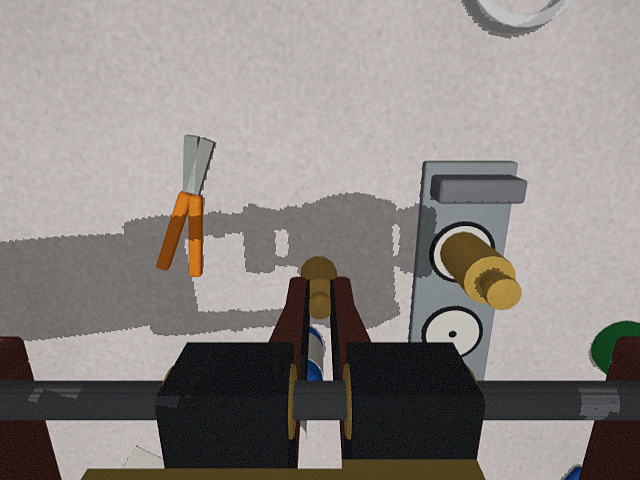

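```bash
python3 - <<'E'
import cv2
i=cv2.imread('pics/w7.png')[235:345,250:390]
cv2.imwrite('pics/c7.png',cv2.resize(cv2.convertScaleAbs(i,alpha=2.2),None,fx=5,fy=5,interpolation=cv2.INTER_CUBIC))
E
```

```text
(no output)
```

View pics/c7.png

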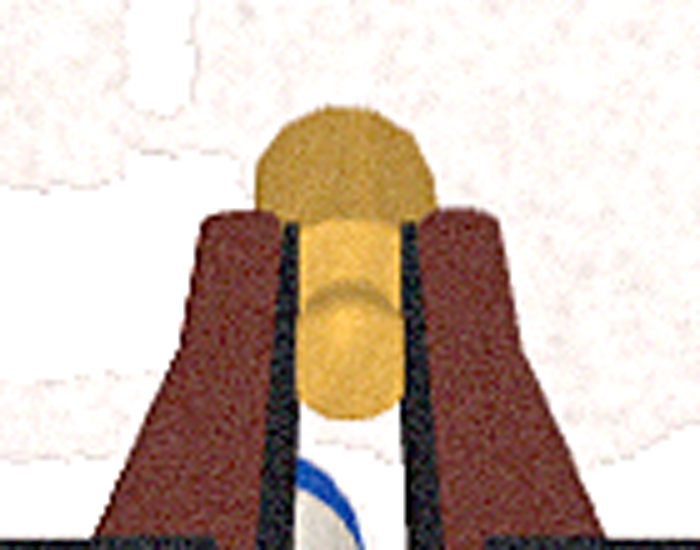

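>>> play_rows([
  [-0.01, 0.004, 0, 0],
  [-0.03, 0.013, 0, 0],
  [-0.055, 0.024, 0, 0],
  [-0.085, 0.038, 0, 0],
  [-0.115, 0.051, 0, 0],
  [-0.145, 0.064, 0, 0],
  [-0.175, 0.078, 0, 0],
  [-0.205, 0.091, 0, 0],
  [-0.235, 0.104, 0, 0],
  [-0.26, 0.115, 0, 0],
  [-0.28, 0.124, 0, 0],
  [-0.29, 0.1285, 0, 0],
])

```text
time_s: 24.25
position: [0.6411, -0.0972, 0.1692]
tcp_rot: [0.641, 0.767, -0.001, -0.001]
wrist_force: [-1.1, -0.2, -0.8]
width: 0.109
grasp_force: 30.6
```

>>> play_rows([
  [-0.0052, 0.0024, 0, 0],
  [-0.0052, 0.0024, 0.01, 0],
  [-0.0052, 0.0024, 0.025, 0],
  [-0.0052, 0.0024, 0.045, 0],
  [-0.0052, 0.0024, 0.06, 0],
  [-0.0052, 0.0024, 0.07, 0],
  [-0.0052, 0.0024, 0.075, 0],
  [-0.0052, 0.0024, 0.075, 0],
])

```text
time_s: 25.25
position: [0.6443, -0.1003, 0.0956]
tcp_rot: [0.641, 0.768, -0.0, -0.0]
wrist_force: [-0.6, -0.8, -0.3]
width: 0.105
grasp_force: 30.6
```

```bash
python3 - <<'E'
from w import *
s,p=look('w8',['weight_s'])
a=p['image'][200:360,230:410]
q=imaging.grab_frame('scene');b=q['image'][240:310,220:320]
c=np.hstack([cv2.resize(a,(400,400)),cv2.resize(b,(400,400),interpolation=cv2.INTER_CUBIC)])
cv2.imwrite('pics/c8.png',cv2.convertScaleAbs(c[...,::-1],alpha=1.7))
E
```

```text
25.25 [ 0.6443 -0.1003  0.0956] [[-0.178, 0.984], [0.984, 0.178]] w 0.105
weight_s 0.83 [320. 110.] 1808 [ 0.6293 -0.0173  0.018 ]
weight_s 0.82 [322. 280.] 1563 [ 0.6513 -0.1313  0.018 ]
weight_s 0.53 [ 40. 376.] 13 [ 0.4489 -0.2517  0.018 ]
```

View pics/c8.png

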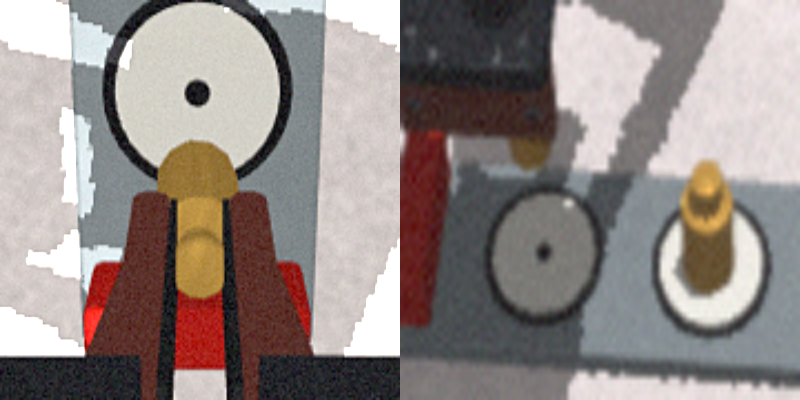

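```bash
python3 - <<'E'
from w import *
s=sensors.read_state()
for n in('side','scene'):
    p=imaging.grab_frame(n);Rm,t=campose(p);K=np.array(p['camera_matrix'])
    def proj(X): c=Rm.T@(np.array(X)-t);u=K@(c*[1,-1,-1]);return (u[:2]/u[2]).round(1)
    x,y,z=s['position']
    print(n,'tcp',proj((x,y,z)),'tip',proj((x,y,z-.017)),*[ (b,proj((x,y,z-b))) for b in(.022,.032,.042,.052)])
    for d in imaging.cut_out(p,'weight_s'):
        r=np.argwhere(d['region']);
        if r.size: print(round(d['score'],2),d['location'],'row,col min',r.min(0),'max',r.max(0))
    save(p,n+'9')
a=cv2.imread('pics/side9.png')[110:230,250:370];b=cv2.imread('pics/scene9.png')[230:320,210:300]
cv2.imwrite('pics/c9.png',cv2.convertScaleAbs(np.hstack([cv2.resize(a,(400,400),interpolation=2),cv2.resize(b,(400,400),interpolation=2)]),alpha=1.8))
E
```

```text
side tcp [291.8 165.4] tip [292.2 172.9] (0.022, array([292.3, 175.1])) (0.032, array([292.5, 179.4])) (0.042, array([292.8, 183.6])) (0.052, array([293. , 187.8]))
0.95 [283.2, 222.6] row,col min [208 279] max [236 294]
0.74 [294.2, 170.3] row,col min [156 286] max [178 298]
0.73 [412.1, 158.6] row,col min [140 406] max [173 424]
scene tcp [251.6 259.7] tip [252.5 265.1] (0.022, array([252.8, 266.7])) (0.032, array([253.3, 269.8])) (0.042, array([253.8, 272.9])) (0.052, array([254.3, 275.9]))
0.8 [206.3, 193.0] row,col min [180 199] max [207 215]
0.73 [297.6, 280.4] row,col min [268 290] max [291 302]
```

View pics/c9.png

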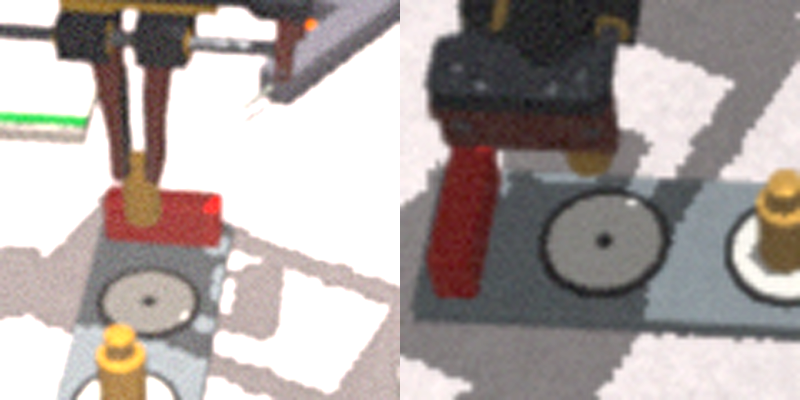

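>>> play_rows([
  [0, 0, 0.015, 0],
  [0, 0, 0.03, 0],
  [0, 0, 0.042, 0],
  [0, 0, 0.05, 0],
  [0, 0, 0.055, 0],
  [0, 0, 0.058, 0],
  [0, 0, 0.059, 0],
  [0, 0, 0.0595, 0],
  [0, 0, 0.0595, 0],
  [0, 0, 0.0595, 0],
])

```text
time_s: 26.85
position: [0.6445, -0.1003, 0.0365]
tcp_rot: [0.641, 0.768, 0.0, 0.0]
wrist_force: [-0.4, -0.3, -1.3]
width: 0.111
grasp_force: 30.6
```

>>> play_rows([
  [0, 0, 0.0005, 0],
  [0, 0, 0.001, 0],
  [0, 0, 0.001, 0],
  [0, 0, 0.001, 0],
])

```text
time_s: 27.35
position: [0.6443, -0.1003, 0.0352]
tcp_rot: [0.641, 0.768, -0.0, -0.0]
wrist_force: [0.1, -0.2, -0.5]
width: 0.107
grasp_force: 30.6
```

>>> play_rows([
  [0, 0, 0, 0],
  [0, 0, 0, 0],
  [0, 0, 0, 0],
  [0, 0, 0, 0],
  [0, 0, -0.02, 0],
  [0, 0, -0.06, 0],
  [0, 0, -0.11, 0],
  [0, 0, -0.16, 0],
  [0, 0, -0.16, 0],
  [0, 0, -0.16, 0],
], claw=80)

```text
time_s: 28.6
position: [0.6444, -0.1003, 0.196]
tcp_rot: [0.641, 0.768, 0.0, 0.001]
wrist_force: [-0.8, -0.7, 0.5]
width: 0.686
grasp_force: 0.0
```

```bash
python3 - <<'E'
from w import *
s,p=look('w10',['weight_s'])
for z in(.018,):
  for d in imaging.cut_out(p,'weight_s')[:3]:
    print(d['location'],ray(p,d['location'],.014+z,s).round(4))
E
```

```text
28.6 [ 0.6444 -0.1003  0.196 ] [[-0.178, 0.984], [0.984, 0.178]] w 0.686
weight_s 0.95 [320. 210.] 537 [ 0.6456 -0.1056  0.018 ]
weight_s 0.77 [319. 111.] 868 [ 0.6293 -0.0184  0.018 ]
weight_s 0.62 [ 99. 329.] 998 [ 0.4412 -0.2736  0.018 ]
[319.6, 209.7] [ 0.6449 -0.1021  0.032 ]
[319.2, 111.4] [ 0.6293 -0.0184  0.032 ]
[99.3, 328.8] [ 0.4487 -0.2634  0.032 ]
```

>>> play_rows([
  [-0.029, -0.047, 0, 0],
  [-0.058, -0.094, 0, 0],
  [-0.087, -0.14, 0, 0],
  [-0.115, -0.187, 0, 0],
  [-0.1446, -0.2346, 0, 0],
  [-0.1446, -0.2346, 0, 0],
  [-0.1446, -0.2346, 0, 0],
  [-0.1446, -0.2346, 0, 0],
])

```text
time_s: 29.75
position: [0.4401, -0.2834, 0.1947]
tcp_rot: [0.64, 0.768, 0.0, -0.001]
wrist_force: [-0.3, -0.4, 0.2]
width: 0.689
grasp_force: 0.0
```

```bash
python3 - <<'E'
from w import *
s,p=look('w11',['weight_l'])
E
```

```text
29.75 [ 0.4401 -0.2834  0.1947] [[-0.18, 0.984], [0.984, 0.18]] w 0.689
weight_l 0.88 [616.  31.] 1237 [ 0.6452 -0.0992  0.03  ]
weight_l 0.63 [317. 205.] 1254 [ 0.4369 -0.2816  0.03  ]
```

View pics/w11.png

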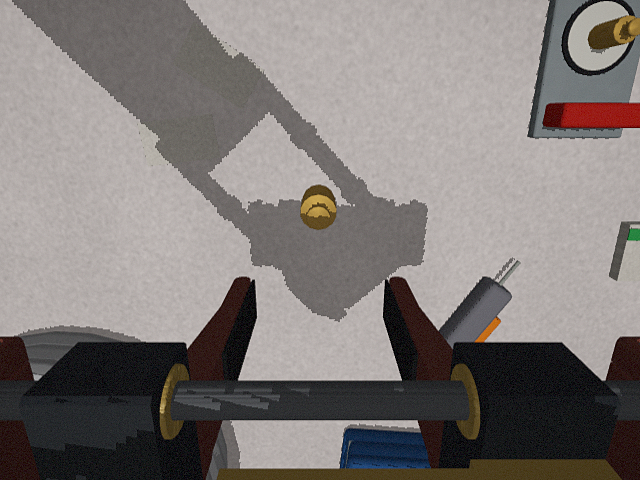

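>>> play_rows([
  [0, -0.001, 0.03, 0],
  [0, -0.001, 0.07, 0],
  [0, -0.001, 0.11, 0],
  [0, -0.001, 0.14, 0],
  [0, -0.001, 0.16, 0],
  [0, -0.001, 0.17, 0],
  [0, -0.001, 0.173, 0],
  [0, -0.001, 0.174, 0],
  [0, -0.001, 0.174, 0],
  [0, -0.001, 0.174, 0],
])

```text
time_s: 31.1
position: [0.4386, -0.2849, 0.022]
tcp_rot: [0.641, 0.768, 0.0, 0.001]
wrist_force: [0.7, 1.0, 0.2]
width: 0.68
grasp_force: 0.0
```

>>> play_rows([
  [0, 0, 0, 0],
  [0, 0, 0, 0],
  [0, 0, 0, 0],
  [0, 0, 0, 0],
  [0, 0, 0, 0],
  [0, 0, 0, 0],
  [0, 0, -0.02, 0],
  [0, 0, -0.06, 0],
  [0, 0, -0.11, 0],
  [0, 0, -0.15, 0],
  [0, 0, -0.15, 0],
  [0, 0, -0.15, 0],
], claw=255)

```text
time_s: 32.6
position: [0.4379, -0.2844, 0.1701]
tcp_rot: [0.641, 0.768, -0.0, -0.001]
wrist_force: [0.3, 0.5, -2.4]
width: 0.357
grasp_force: 30.0
```

>>> play_rows([
  [0.01, 0.008, 0, 0],
  [0.035, 0.026, 0, 0],
  [0.07, 0.052, 0, 0],
  [0.105, 0.079, 0, 0],
  [0.14, 0.105, 0, 0],
  [0.175, 0.131, 0, 0],
  [0.21, 0.157, 0, 0],
  [0.245, 0.183, 0, 0],
  [0.275, 0.206, 0, 0],
  [0.3, 0.225, 0, 0],
  [0.3146, 0.2356, 0, 0],
  [0.3146, 0.2356, 0, 0],
])

```text
time_s: 34.1
position: [0.6136, 0.068, 0.1698]
tcp_rot: [0.64, 0.768, -0.001, -0.001]
wrist_force: [0.7, -0.2, -2.1]
width: 0.35
grasp_force: 30.0
```

>>> play_rows([
  [0, 0, 0.02, 0],
  [0, 0, 0.05, 0],
  [0, 0, 0.08, 0],
  [0, 0, 0.105, 0],
  [0, 0, 0.12, 0],
  [0, 0, 0.128, 0],
  [0, 0, 0.132, 0],
  [0, 0, 0.133, 0],
  [0, 0, 0.133, 0],
  [0, 0, 0.133, 0],
])

```text
time_s: 35.35
position: [0.6144, 0.0671, 0.0389]
tcp_rot: [0.641, 0.768, 0.0, 0.0]
wrist_force: [0.5, 0.2, -2.7]
width: 0.355
grasp_force: 30.0
```

>>> play_rows([
  [0, 0, 0.001, 0],
  [0, 0, 0.002, 0],
  [0, 0, 0.002, 0],
  [0, 0, 0.002, 0],
])

```text
time_s: 35.85
position: [0.614, 0.067, 0.0362]
tcp_rot: [0.641, 0.768, -0.0, -0.0]
wrist_force: [-0.4, 0.4, -2.2]
width: 0.354
grasp_force: 30.0
```

>>> play_rows([
  [0, 0, 0.001, 0],
  [0, 0, 0.001, 0],
  [0, 0, 0.001, 0],
])

```text
time_s: 36.22
position: [0.6141, 0.067, 0.0353]
tcp_rot: [0.641, 0.768, 0.0, 0.0]
wrist_force: [0.5, 0.2, -0.9]
width: 0.352
grasp_force: 30.0
```

>>> play_rows([
  [0, 0, 0, 0],
  [0, 0, 0, 0],
  [0, 0, 0, 0],
  [0, 0, 0, 0],
  [0, 0, -0.02, 0],
  [0, 0, -0.06, 0],
  [0, 0, -0.11, 0],
  [0, 0, -0.16, 0],
  [0, 0, -0.2, 0],
  [0, 0, -0.2, 0],
  [0, 0, -0.2, 0],
], claw=60)

```text
time_s: 37.6
position: [0.6139, 0.067, 0.2355]
tcp_rot: [0.641, 0.768, 0.0, 0.0]
wrist_force: [0.2, -0.5, 0.0]
width: 0.764
grasp_force: 0.0
```

```bash
python3 - <<'E'
from w import *
s,p=look('w12',['weight_s','weight_xl'])
q=imaging.grab_frame('side');save(q,'side12')
a=p['image'];b=q['image'][120:360,200:440]
cv2.imwrite('pics/c12.png',np.hstack([cv2.resize(a,(400,400)),cv2.resize(b,(400,400))])[...,::-1])
Rm,t=campose(q);K=np.array(q['camera_matrix'])
def proj(X): c=Rm.T@(np.array(X)-t);u=K@(c*[1,-1,-1]);return (u[:2]/u[2]).round(1)
for m in[(.644,-.1005,.036),(.629,-.017,.040),(.6138,.067,.046),(.598,.151,.056)]: print(m,proj(m))
for n in('weight_s','weight_xl'):
    for d in imaging.cut_out(q,n): print(n,round(d['score'],2),np.round(d['location'],1))
E
```

```text
37.6 [0.6139 0.067  0.2355] [[-0.178, 0.984], [0.984, 0.178]] w 0.764
weight_s 0.98 [319. 277.] 757 [ 0.6302 -0.0244  0.018 ]
weight_s 0.97 [322. 343.] 464 [ 0.6482 -0.1071  0.018 ]
weight_s 0.92 [320. 200.] 1125 [0.6151 0.0626 0.018 ]
weight_xl 0.67 [316. 110.] 1862 [0.5959 0.15   0.039 ]
(0.644, -0.1005, 0.036) [293.6 191.4]
(0.629, -0.017, 0.04) [286.  221.1]
(0.6138, 0.067, 0.046) [277.1 255.5]
(0.598, 0.151, 0.056) [266.5 295.1]
weight_s 0.83 [285.6 224.3]
weight_s 0.82 [276.1 257.9]
weight_s 0.59 [293.4 196.3]
weight_s 0.38 [272.1 320.6]
weight_xl 0.55 [265.7 296.6]
weight_xl 0.16 [275.9 254.5]
```

View pics/c12.png

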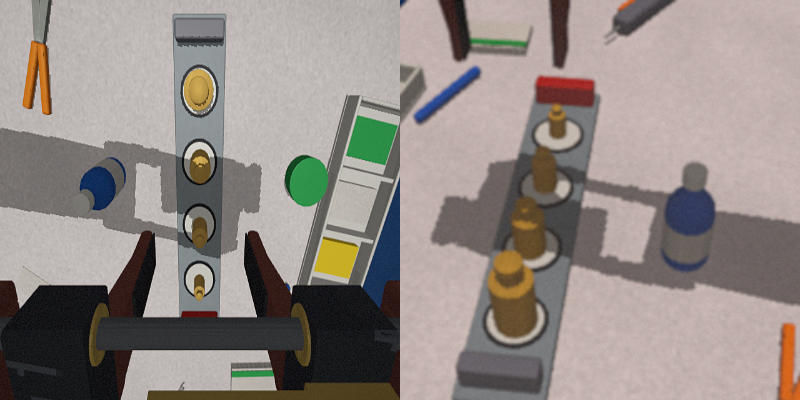

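```bash
python3 - <<'E'
from w import *
M=dict(s=(.644,-.1005,.010),m=(.629,-.017,.013),l=(.6138,.067,.016),xl=(.598,.151,.020))
for n in('side','scene'):
    q=imaging.grab_frame(n);Rm,t=campose(q);K=np.array(q['camera_matrix'])
    def proj(X): c=(np.array(X)-t)@Rm;u=(c*[1,-1,-1])@K.T;return u[:,:2]/u[:,2:]
    ds=imaging.cut_out(q,'weight_s')+imaging.cut_out(q,'weight_xl')
    for k,(x,y,r) in M.items():
        a=np.linspace(0,6.28,60);P=proj(np.c_[x+r*np.cos(a),y+r*np.sin(a),0*a+.014]);c=proj([[x,y,.014+r*1.5]])[0]
        d=min(ds,key=lambda d:np.hypot(*(np.array(d['location'])-c)));g=np.argwhere(d['region'])
        print(n,k,'bottom row exp',P[:,1].max().round(1),'got',g[:,0].max()+.5,'cols exp',P[:,0].min().round(1),P[:,0].max().round(1),'got',g[:,1].min()-.5,g[:,1].max()+.5)
E
```

```text
side s bottom row exp 203.6 got 203.5 cols exp 288.8 299.3 got 288.5 299.5
side m bottom row exp 236.8 got 235.5 cols exp 279.5 294.1 got 278.5 294.5
side l bottom row exp 275.8 got 276.5 cols exp 268.7 288.1 got 265.5 287.5
side xl bottom row exp 322.7 got 322.5 cols exp 255.7 282.1 got 251.5 281.5
scene s bottom row exp 288.6 got 287.5 cols exp 250.9 260.8 got 248.5 260.5
scene m bottom row exp 291.9 got 290.5 cols exp 291.1 303.9 got 289.5 302.5
scene l bottom row exp 295.1 got 294.5 cols exp 331.8 347.7 got 332.5 348.5
scene xl bottom row exp 298.6 got 297.5 cols exp 372.3 392.2 got 372.5 396.5
```

All four weights are within a few millimetres of their marks.

```bash
python3 -c "
from bench import ticket
print(ticket.job_done())"
```

```text
the job is handed in; nothing more can be done
None
```

The four weights stand upright on their marks in size order, smallest beside the red stop and each within a few millimetres of centre; the bottle was left alone, and I handed the job in at about 38 s (no verdict was returned).

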